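# Pop a charged battery out of the charger and trap it with the other finger

### The arm

A 7-joint arm with a two-finger parallel gripper is mounted at the origin on the work surface. World frame = base frame: x ahead of the robot, y to its left, z up, the work surface at z = 0. Lengths are in m, angles in rad, forces in N, time in s.
With the tool pointing down it reaches from about 0.425 to 0.925 m from the base axis. Payload 6.8 kg.
Tool frame: the origin (TCP) lies on the centre line of the jaws, within the pads' length; the fingertips stand 14 mm ahead of it and the grasp point (between the pads) lies 5 mm behind it (r.tips_ahead is the distance from the TCP to the fingertips, in m); z points along the fingers, y is the line along which they close (so a half turn about z gives the same grasp; the last joint's range is limited). The gripper opens to 85 mm and grips with 20 to 120 N. Pads are 22 mm wide; open, the fingers measure 114 mm over their backs; the gripper's body (76 mm by 85 mm) begins 54 mm behind the grasp point. The pads swing forward as they close: fully open they stand 13 mm farther back than shut.
Start: joints at [-1.266, 0.477, 0.022, 1.555, -0.011, 1.109, -0.083], TCP at [0.271, 0.618, 0.245] pointing down, gripper open.
Joint ranges: [-2.96, 2.96], [-0.34, 2.1], [-1.41, 1.46], [0.24, 2.44], [-1.37, 4.51], [0.17, 1.92], [-2.96, 2.96]. Speed limits (rad/s): [2.39, 2.39, 3.14, 3.14, 3.14, 3.14, 3.14].

### API

Orientations are given as a rotation vector (axis times angle).
In Python, from bench import r, eyes gives the robot as it stands.
- The arm moves only by the tool step_arm, never from a script. Its argument "rows" is a list of rows, each a list of 6 numbers: the shift along the world's x, y, z in units of 60 cm (1.0 is 60 cm), then the turn, a rotation vector about the world's x, y, z in units of pi rad (1.0 is pi rad). In form: [[x, y, z, rx, ry, rz], ...]. A call has 1 to 5 rows; each row is the pose to reach, as a shift and turn from the pose commanded when the call began, turning the shorter way round; what a row does not reach only later rows make up. A row lasts 1/12 s, in which the tool goes at most 41.7 mm and 7.16 degrees, less where a joint would pass 70% of its speed; a pose out of reach is approached as far as the arm can. A call with a number of a shift or a turn outside -1 to 1 is refused whole. A call with a gripper value outside its range is refused whole. "jaw" is the closure, from 0 (fully open) to 1 (shut), set as the call begins (left out, the last holds). The fingers move at their own pace and stop on an object; "squeeze" is the grip in N (left out, the last holds). Time passes only in rows, so rows that repeat a pose let the fingers close. It gives the time, the measured TCP pose, the force, the opening and the grip force at its end, in the units of the state.
- r.get_obs(): the state, without advancing time (a new reading comes with each control period).
- eyes.grab_frame(name): name is "scene" or "top"; returns the picture (420x560x3 uint8, red, green, blue); there is no depth.
- eyes.camera_info(name): a dict with "mtx" (3x3 intrinsics, pixels), "k1" (the pictures are not rectified: a ray, as slopes to the right and down, at radius r is drawn at 1 + k1 r^2 times it, then the intrinsics apply), "extrinsics" (4x4, takes a point from camera to world coordinates). Camera axes: x right, y down, z forward; pixel columns grow to the right and rows downward; lengths in m; the calibration is good to about 2 mm. A picture is of the moment at which its call begins. camera_info takes no time and is no camera call.
- r.hand_in(): hands the job in; it is judged then, once.
The state is a dict: "clock": time; "joints": joint angles; "qvel": joint speeds; "tau": joint torques, N m; "tcp_pos": TCP position; "orientation": TCP orientation; "contact_force": force on the tool from outside, world axes, zero at the start; "moment": the same for the moment, N m; "grip_width": finger opening in m; "gripper_force": force on a finger pad.
Only numpy, scipy, OpenCV 4.12 (cv2) and the standard library are available. Lean on these libraries where they do the work, as an engineer would, in place of code of your own. Each camera call takes 0.05 s, during which the arm holds its last target. There are 200 camera calls.

### The job

Take the charged battery (all four gauge bars green) out of its latch in the two-bay charger: press the blue release key of its bay (the one on its left, seen from the charger's open front) down with one fingertip, and with the other finger waiting in front of the battery stop it as its spring shoots it out, so that it comes out one to three centimetres and does not skid away. Finish while holding it there, the key still down and the finger still blocking the battery against its spring; lift nothing, and leave the red-bar battery latched and the cup, block bar and bowl where they are.

Things in the scene. Friction and masses are not known exactly. Their poses are not given: they have to be found in the camera images.
- charger: White two-bay battery charger fixed to the table, 216 x 168 mm (its x, y). Origin on the table; x runs from the open front edge (-88 mm) to the back (+128 mm), z up. Lane middles: left bay y = +29 mm, right bay y = -53 mm. Lane floor 14 mm above the table, 46 mm wide, open to -x; ahead of x = -16 mm nothing stands by it but the keys. A hood, top 56 mm, covers x over +36 mm.
- key_left (a joint): Travel of the left bay's release key, m: 0 = up (latched), grows as it is pressed straight down, 0.008 = fully down. Springs back when let go. Its tooth frees the battery at about 0.0055. Pressing takes 1.3 N at first, up to about 5 N.
- key_right (a joint): The same for the right bay's release key.
- key_left_top (a point): Middle of the top of the left release key: blue pad 28 mm (charger x) by 18 mm (y), top 36 mm above the table when up, 28 mm when down. It is at x = -48 mm in the charger's frame, on the left (+y) of its lane, 40 mm from the lane's middle and 28 mm ahead of the seated battery's nose, so a finger in the lane straight across from the pad stands in the battery's way.
- key_right_top (a point): The same point of the right release key, also on the left (+y) of its own lane, 40 mm from that lane's middle, so between the two lanes.
- ejector_left (a joint): How far the sprung plunger behind the left bay's battery has come out, m: 0 = battery seated; stroke 0.046. It pushes the battery along the charger's -x with about 5 N at 0, 2 N at the end of its stroke. Freed with nothing in front, a battery shoots out in about 0.1 s, well past half its length.
- ejector_right (a joint): The same for the right bay.
- battery_green: Charged battery: grey block 76 (x) x 44 (y) x 30 mm high, about 150 g, smooth, loose, four green bars in a black window on top. Sits in either bay. Origin: middle of its underside; axes as the charger's; nose at x = -38 mm. Seated, its origin is at x = +18 mm in the charger's frame and its top 44 mm above the table. A small lug on its left, near the nose, rests on the key's tooth.
- battery_red: Discharged battery in the other bay: the same block and origin, but its gauge shows a single red bar. It must stay latched.
- cup: Kraft paper cup, open, 74 mm wide, 85 mm high, standing left of the charger. Origin: middle of its underside.
- block_bar: Bar of four toy blocks, violet and orange, 120 x 32 x 32 mm, lying right of the charger. Origin: middle of its underside, x along it.
- bowl: White plastic bowl of kit parts, 150 mm wide, 50 mm high, farther right. Origin: middle of its underside.

How it is judged:
On the way:
1. with a release key still down, the charged battery has sprung out 9 to 38 mm and stands still against a finger (x of battery_green in the frame of charger between -0.02 and 0.009 m and linear speed of battery_green below 0.03 m/s and contact force between the fingers and battery_green above 0.5 N and value of joint any of key_left, key_right above 0.0045 m), for 0.2 s.
At the end, for the whole second after the job is handed in: The charged battery lies flat in its lane, 9 to 38 mm out of its seat and still, a finger pressing on it with more than 0.5 N, its key still held down (more than 4.5 mm); the other battery is latched within 4 mm of its seat (all of step 1 and angle between battery_green's own z axis and vertical below 0.1 rad and height (world z) of battery_green below 0.019 m and x of battery_red in the frame of charger above 0.014 m); the arm keeps its last pose, push and grip.
It fails at once if the charged battery skids away: more than 45 mm out of its seat (x of battery_green in the frame of charger below -0.027 m).
It fails at once if the charged battery is lifted or tipped (height (world z) of battery_green above 0.024 m or angle between battery_green's own z axis and vertical above 0.2 rad).
It fails at once if the discharged battery is released or disturbed (moved over 6 mm) (distance of battery_red from where it was at the start of the episode above 0.006 m).
It fails at once if the cup, block bar or bowl is moved over 20 mm or tipped (distance of any of cup, block_bar, bowl from where it was at the start of the episode above 0.02 m or angle between any of cup, block_bar, bowl's own z axis and vertical above 0.3 rad).
It also fails if it takes over 32 s, if anything falls off the work surface, if the arm or the gripper's body presses on something with over 40 N, if the wrist force passes 120 N, or if a joint passes its speed limit or range.

## Working session

There is one attempt and no reset: what is moved stays moved. The work goes in short steps, Python scripts to look and compute and a tool call to move; the robot and the scene stay as the last step left them, time stands still between calls to the robot, and variables do not carry over. Pictures are saved under pics/ and viewed, at most 10 in all, crops included, and the job is handed in when it is done.

Besides the shell and the picture viewer there is one more tool, called after "Call:" as name(argument=value, ...) on one line, values as JSON. step_arm: Moves the arm, as the interface text tells. Shifts and turns lie within -1 to 1; 1 stands for 60 cm of shift or pi rad of turn. Its arguments: {"type":"object","properties":{"rows":{"type":"array"},"jaw":{"type":"number"},"squeeze":{"type":"number"}},"required":["rows"]}

```bash
ls; mkdir -p pics; python3 - <<'E'
from bench import r, eyes
import cv2, numpy as np
for n in ("scene","top"):
    f=eyes.grab_frame(n); cv2.imwrite(f"pics/{n}0.png",f[:,:,::-1])
    i=eyes.camera_info(n); print(n,np.round(i["mtx"],1).tolist(),i["k1"],np.round(i["extrinsics"],3).tolist())
o=r.get_obs(); print({k:np.round(v,3).tolist() for k,v in o.items()}, r.tips_ahead)
E
```

```text
pics
scene [[503.3, 0.0, 278.1], [0.0, 503.3, 205.8], [0.0, 0.0, 1.0]] 0.0026180922135543064 [[-0.743, 0.485, -0.462, 1.171], [0.67, 0.55, -0.499, 0.65], [0.012, -0.68, -0.733, 0.976], [0.0, 0.0, 0.0, 1.0]]
top [[540.0, 0.0, 278.5], [0.0, 540.0, 207.1], [0.0, 0.0, 1.0]] -0.022130451332736077 [[-0.007, -0.986, 0.166, 0.422], [-1.0, 0.005, -0.016, 0.019], [0.015, -0.166, -0.986, 1.208], [0.0, 0.0, 0.0, 1.0]]
{'clock': 0.1, 'joints': [-1.266, 0.478, 0.022, 1.556, -0.012, 1.109, -0.083], 'qvel': [0.001, -0.001, 0.001, -0.002, 0.0, 0.001, -0.001], 'tau': [0.004, -59.776, 1.614, -28.195, 0.013, 0.005, -0.0], 'tcp_pos': [0.271, 0.618, 0.244], 'orientation': [-0.644, -3.075, 0.003], 'contact_force': [-0.671, 0.189, 0.402], 'moment': [0.002, 0.0, 0.034], 'gripper_force': 0.0, 'grip_width': 0.085} 0.014
```

View pics/scene0.png

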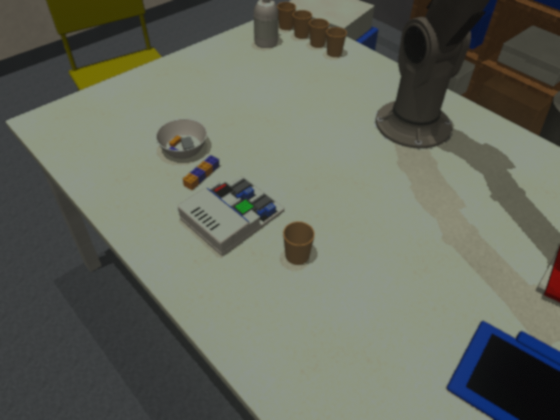

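View pics/top0.png

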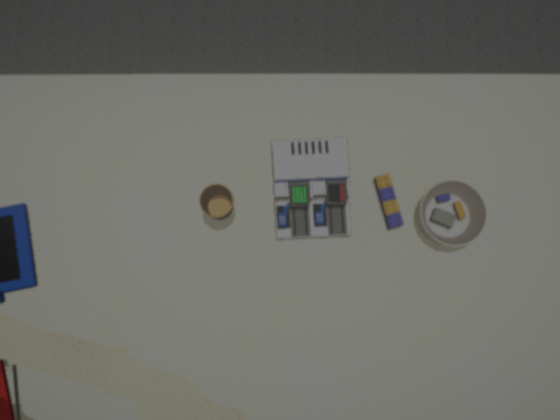

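The top view shows the charger with its open front toward the robot (down in the image). The green battery is in the left bay at (300,194) with its key at about (283,215). The right key is at (319,213) and the red bar at (342,192). The cup is at (217,202), close to the left. Next I'll measure the keys and bars in both views.

```bash
cat > h.py <<'E'
import numpy as np, cv2
from bench import r, eyes
def ray(n,uv):
    i=eyes.camera_info(n); K=np.array(i["mtx"]); T=np.array(i["extrinsics"])
    d=np.linalg.solve(K,[uv[0],uv[1],1])[:2]; p=d.copy()
    for _ in range(10): p=d/(1+i["k1"]*(p@p))
    return T[:3,3], T[:3,:3]@np.array([*p,1])
def plane(n,uv,z):
    o,d=ray(n,uv); return o+d*(z-o[2])/d[2]
def tri(u,v):
    a,d=ray("scene",u); b,e=ray("top",v)
    s=np.linalg.lstsq(np.c_[d,-e],b-a,rcond=None)[0]
    p,q=a+s[0]*d,b+s[1]*e; return (p+q)/2,np.linalg.norm(p-q)
def blobs(img,lo,hi,box,amin=8):
    h=cv2.cvtColor(img,cv2.COLOR_RGB2HSV); m=cv2.inRange(h,lo,hi)
    x0,y0,x1,y1=box; k=np.zeros_like(m); k[y0:y1,x0:x1]=m[y0:y1,x0:x1]
    n,l,s,c=cv2.connectedComponentsWithStats(k)
    return [(c[i].round(1).tolist(),s[i].tolist()) for i in range(1,n) if s[i][4]>=amin]
E
python3 - <<'E'
from h import *
B={"scene":(175,170,290,255),"top":(265,130,360,245)}
for n in B:
    f=cv2.imread(f"pics/{n}0.png")[:,:,::-1].copy()
    for c,lo,hi in (("blue",(100,120,50),(125,255,255)),("green",(50,120,60),(75,255,255)),("red",(0,130,60),(8,255,255)),("white",(0,0,125),(179,60,255))):
        print(n,c,blobs(f,lo,hi,B[n]))
    x0,y0,x1,y1=B[n]; c=f[y0:y1,x0:x1,::-1]
    cv2.imwrite(f"pics/{n}crop.png",cv2.resize(c,None,fx=5,fy=5,interpolation=cv2.INTER_CUBIC))
a=cv2.imread("pics/scenecrop.png");b=cv2.imread("pics/topcrop.png")
E
```

```text
scene blue [([198.0, 172.2], [193, 170, 11, 6, 47]), ([244.6, 193.5], [236, 190, 17, 7, 80]), ([265.5, 210.7], [257, 206, 18, 9, 92])]
scene green [([243.6, 206.1], [235, 199, 18, 15, 150])]
scene red [([219.9, 187.2], [215, 184, 11, 8, 37])]
scene white [([231.6, 212.1], [175, 170, 115, 85, 5909]), ([229.6, 199.4], [223, 195, 15, 10, 89]), ([250.8, 216.2], [245, 211, 13, 11, 86])]
top blue [([321.9, 208.3], [321, 205, 3, 8, 20]), ([284.9, 209.9], [284, 207, 3, 7, 15])]
top green [([293.5, 191.8], [293, 188, 2, 9, 15]), ([297.1, 193.6], [296, 188, 3, 14, 28]), ([300.7, 195.8], [300, 191, 3, 11, 19])]
top red [([341.5, 192.2], [341, 185, 2, 15, 29])]
top white [([313.4, 173.8], [265, 130, 95, 115, 5027]), ([295.5, 143.1], [295, 140, 2, 8, 10]), ([302.2, 145.9], [302, 143, 2, 6, 8]), ([317.8, 187.1], [313, 183, 11, 10, 92]), ([280.5, 189.5], [276, 184, 11, 11, 104]), ([318.1, 230.3], [311, 219, 16, 16, 110]), ([283.7, 233.2], [278, 230, 12, 7, 72])]
```

View pics/scenecrop.png

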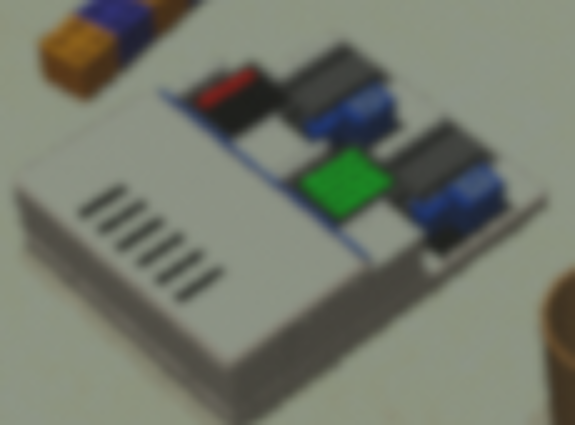

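View pics/topcrop.png

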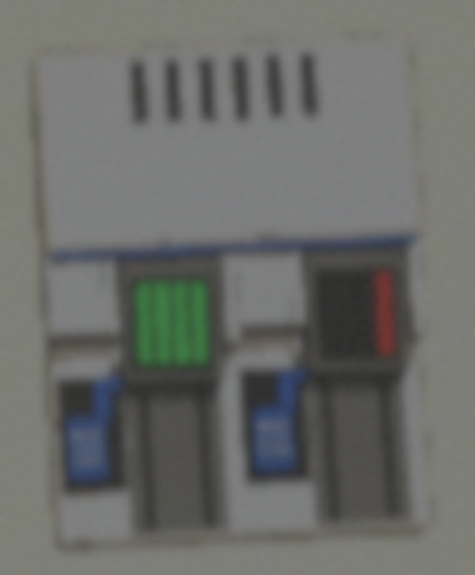

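The crops show the left key pad at about top (282.6,219) and scene (270,207.5), and the right pad at about top (319.8,217.4) and scene (249,191). I'll triangulate these and fit the charger pose.

```bash
python3 - <<'E'
from h import *
T=lambda x,y:(265+(x+.5)/5-.5,130+(y+.5)/5-.5)
S=lambda x,y:(175+(x+.5)/5-.5,170+(y+.5)/5-.5)
P={}
for k,s,t in (("keyL",S(475,187),T(88,445)),("keyR",S(370,105),T(274,437)),("bars",S(347,183),T(172,322)),("red",S(227,88),T(385,313)),
  ("hoodFL",S(370,262),T(52,257)),("hoodFR",S(163,92),T(412,238)),("hoodBL",S(232,362),T(38,58)),("hoodBR",S(18,188),T(408,42)),("frontL",S(547,195),T(57,545))):
    p,e=tri(s,t); P[k]=p; print(k,p.round(4),"gap mm",round(e*1000,1))
for k,t,z in (("keyL",T(88,445),.036),("keyR",T(274,437),.036),("bars",T(172,322),.044),("hoodFL",T(52,257),.056),("hoodFR",T(412,238),.056),("hoodBL",T(38,58),.056),("hoodBR",T(408,42),.056),("frontL",T(57,545),.014),("frontR",T(430,530),.014)):
    P[k]=plane("top",t,z); print(k,P[k].round(4))
yaw=lambda a,b:np.degrees(np.arctan2(*(P[a]-P[b])[[0,1]]*[-1,1]))
print([yaw(a,b).round(2) for a,b in (("keyL","keyR"),("hoodFL","hoodFR"),("hoodBL","hoodBR"),("frontL","frontR"))])
for k,t,z in (("cup",(217,203),.085),("laneL f",T(178,530),.014),("laneL b",T(178,388),.014),("noseL",T(125,376),.044),("noseR",T(214,373),.044)): print(k,plane("top",t,z).round(4))
E
```

```text
keyL [ 0.5938 -0.0069  0.03  ] gap mm 2.0
keyR [ 0.5966 -0.0886  0.0296] gap mm 3.4
bars [ 0.647  -0.0443  0.0406] gap mm 1.6
red [ 0.6507 -0.1385  0.0403] gap mm 1.5
hoodFL [0.6752 0.0084 0.0466] gap mm 1.3
hoodFR [ 0.6825 -0.1501  0.0497] gap mm 1.3
hoodBL [0.765  0.0144 0.0485] gap mm 2.2
hoodBR [ 0.774  -0.1516  0.041 ] gap mm 3.0
frontL [0.5532 0.0059 0.0048] gap mm 0.4
keyL [ 0.5936 -0.0075  0.036 ]
keyR [ 0.5968 -0.0893  0.036 ]
bars [ 0.6469 -0.0447  0.044 ]
hoodFL [0.6737 0.008  0.056 ]
hoodFR [ 0.6816 -0.1497  0.056 ]
hoodBL [0.7636 0.0136 0.056 ]
hoodBR [ 0.7706 -0.1505  0.056 ]
frontL [0.5521 0.0061 0.014 ]
frontR [ 0.5578 -0.1601  0.014 ]
[np.float64(2.2), np.float64(2.88), np.float64(2.43), np.float64(1.99)]
cup [0.6204 0.1309 0.085 ]
laneL f [ 0.5585 -0.0477  0.014 ]
laneL b [ 0.6225 -0.0486  0.014 ]
noseL [ 0.6229 -0.0238  0.044 ]
noseR [ 0.6241 -0.0628  0.044 ]
```

The fit is consistent: charger origin at about (0.645,-0.0745) and yaw about 2.4°. The predicted front corners match the measured ones to about 2 mm. I'm moving now, with the jaw line parallel to charger y (a turn of +26°).

Call:
step_arm(rows=[[0.034, -0.06, 0, 0, 0, 0.036], [0.068, -0.12, 0, 0, 0, 0.072], [0.1, -0.18, 0, 0, 0, 0.108], [0.134, -0.24, 0, 0, 0, 0.144], [0.167, -0.3, 0, 0, 0, 0.144]], jaw=0.69)

```text
clock: 0.52
tcp_pos: [0.3715, 0.4362, 0.2449]
orientation: [0.072, -3.14, 0.001]
contact_force: [1.1, 0.3, -1.8]
grip_width: 0.0271
gripper_force: 0.0
```

Call:
step_arm(rows=[[0.033, -0.06, 0, 0, 0, 0], [0.067, -0.12, 0, 0, 0, 0], [0.1, -0.18, 0, 0, 0, 0], [0.133, -0.24, 0, 0, 0, 0], [0.167, -0.3, 0, 0, 0, 0]])

```text
clock: 0.93
tcp_pos: [0.4715, 0.2563, 0.2452]
orientation: [0.062, -3.141, 0.0]
contact_force: [2.0, 0.8, -0.3]
grip_width: 0.0262
gripper_force: 0.0
```

Call:
step_arm(rows=[[0.033, -0.06, 0, 0, 0, 0], [0.067, -0.12, 0, 0, 0, 0], [0.1, -0.18, 0, 0, 0, 0], [0.133, -0.24, 0, 0, 0, 0], [0.16, -0.3, 0, 0, 0, 0]])

```text
clock: 1.35
tcp_pos: [0.568, 0.0763, 0.2451]
orientation: [-0.062, 3.141, -0.0]
contact_force: [0.1, 0.6, 0.6]
grip_width: 0.0263
gripper_force: 0.0
```

Call:
step_arm(rows=[[0.015, -0.058, 0, 0, 0, 0], [0.03, -0.116, 0, 0, 0, 0], [0.0443, -0.173, 0, 0, 0, 0], [0.0443, -0.173, -0.06, 0, 0, 0], [0.0443, -0.173, -0.12, 0, 0, 0]])

```text
clock: 1.77
tcp_pos: [0.5958, -0.0292, 0.1744]
orientation: [-0.053, 3.135, -0.002]
contact_force: [-0.3, 0.9, -1.6]
grip_width: 0.0263
gripper_force: 0.0
```

Call:
step_arm(rows=[[0, 0, -0.05, 0, 0, 0], [0, 0, -0.1, 0, 0, 0], [0, 0, -0.14, 0, 0, 0], [0, 0, -0.155, 0, 0, 0], [0, 0, -0.155, 0, 0, 0]])

```text
clock: 2.18
tcp_pos: [0.5919, -0.0254, 0.0779]
orientation: [0.062, -3.136, 0.0]
contact_force: [0.1, -1.0, 0.3]
grip_width: 0.0264
gripper_force: 0.0
```

```bash
python3 - <<'E'
from h import *
o=r.get_obs(); print(o["tcp_pos"],o["contact_force"],r.tips_ahead,o["grip_width"])
s=eyes.grab_frame("scene")[140:270,170:310,::-1]; t=eyes.grab_frame("top")[130:250,255:365,::-1]
cv2.imwrite("pics/both1.png",np.hstack([cv2.resize(s,(400,371),interpolation=2),cv2.resize(t,(340,371),interpolation=2)]))
E
```

```text
[ 0.59186449 -0.02541826  0.07787688] [ 0.12392343 -0.9668452   0.27258625] 0.014 0.026392458605410778
```

View pics/both1.png

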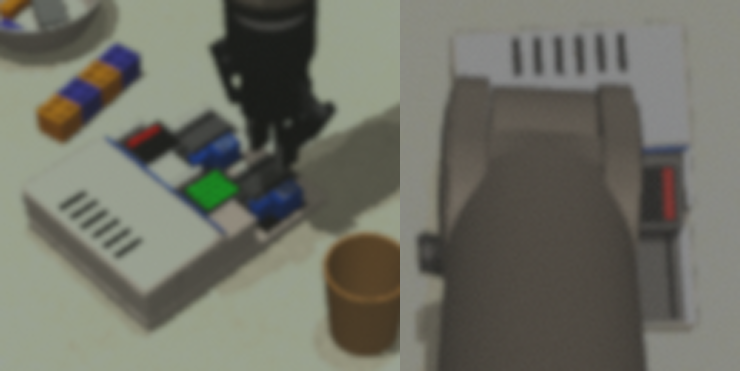

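The scene view shows both fingertips hanging just above the left key and lane, with the cup clear. The top view is hidden by the arm. I'll settle and check where the expected fingertips project in the scene view.

Call:
step_arm(rows=[[0, 0, 0, 0, 0, 0], [0, 0, 0, 0, 0, 0]])

```text
clock: 2.45
tcp_pos: [0.595, -0.0254, 0.0821]
orientation: [-0.062, 3.138, 0.0]
contact_force: [0.5, 0.0, -0.2]
grip_width: 0.0263
gripper_force: 0.0
```

```bash
cat >> h.py <<'E'
def proj(n,p):
    i=eyes.camera_info(n); T=np.linalg.inv(np.array(i["extrinsics"])); c=T[:3,:3]@p+T[:3,3]; q=c[:2]/c[2]; q=q*(1+i["k1"]*(q@q))
    return (np.array(i["mtx"])@[*q,1])[:2]
E
python3 - <<'E'
from h import *
o=r.get_obs(); p=np.array(o["tcp_pos"]); w=o["grip_width"]; print(p.round(4),np.round(o["orientation"],3),w)
R=cv2.Rodrigues(np.array(o["orientation"]))[0]; print(R.round(3).tolist())
f=eyes.grab_frame("scene"); x0,y0=225,160; g=cv2.resize(f[y0:y0+70,x0:x0+80,::-1],None,fx=7,fy=7,interpolation=2)
def dot(P,c): 
    u=proj("scene",P); cv2.circle(g,tuple(int(v) for v in (u-[x0,y0]+.5)*7),3,c,-1)
for s in (1,-1):
    for k in (0,.0145):
        for dx in (-.011,.011): dot(p+R@[dx,s*(w/2+k),.014],(0,255,255))
a=np.radians(2.3);C=lambda x,y,z:np.array([.6446+x*np.cos(a)-y*np.sin(a),-.0745+x*np.sin(a)+y*np.cos(a),z])
for x in(-.062,-.034):
    for y in (.06,.078): dot(C(x,y,.036),(255,0,255))
for x in(-.088,-.02):
    for y in (.006,.052): dot(C(x,y,.014),(0,0,255))
cv2.imwrite("pics/d1.png",g)
E
```

```text
[ 0.595  -0.0254  0.0821] [-0.062  3.138  0.   ] 0.02625507082478096
[[-0.999, -0.04, 0.003], [-0.04, 0.999, 0.0], [-0.003, 0.0, -1.0]]
```

View pics/d1.png

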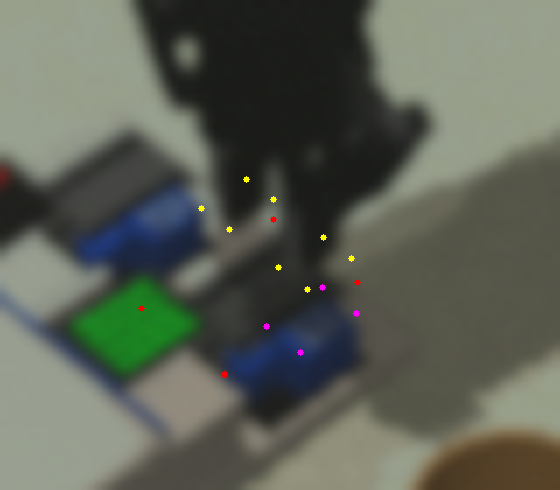

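The overlay agrees with the picture to about 2 px (4 mm), within what the pad and lane allow. I'll lower the tips to about 40 mm with a 2 mm shift to the right.

Call:
step_arm(rows=[[0, -0.002, -0.015, 0, 0, 0], [0, -0.003, -0.03, 0, 0, 0], [0, -0.003, -0.042, 0, 0, 0], [0, -0.003, -0.042, 0, 0, 0], [0, -0.003, -0.042, 0, 0, 0]])

```text
clock: 2.92
tcp_pos: [0.5931, -0.0273, 0.0541]
orientation: [0.062, -3.139, 0.0]
contact_force: [-0.1, -0.4, 0.1]
grip_width: 0.0264
gripper_force: 0.0
```

Call:
step_arm(rows=[[0, 0, 0, 0, 0, 0], [0, 0, 0, 0, 0, 0]])

```text
clock: 3.08
tcp_pos: [0.594, -0.0273, 0.0553]
orientation: [-0.062, 3.141, -0.0]
contact_force: [-0.1, -0.1, -0.0]
grip_width: 0.0264
gripper_force: 0.0
```

```bash
python3 - <<'E'
from h import *
o=r.get_obs(); print(o["tcp_pos"].round(4) if hasattr(o["tcp_pos"],"round") else o["tcp_pos"],np.round(o["contact_force"],2))
f=eyes.grab_frame("scene"); cv2.imwrite("pics/full2.png",f[:,:,::-1]); x0,y0=225,160; g=cv2.resize(f[y0:y0+70,x0:x0+80,::-1],None,fx=7,fy=7,interpolation=2)
cv2.imwrite("pics/d2.png",(255*(g/255.)**.5).astype(np.uint8))
E
```

```text
[ 0.594  -0.0273  0.0553] [-0.13 -0.08 -0.02]
```

View pics/d2.png

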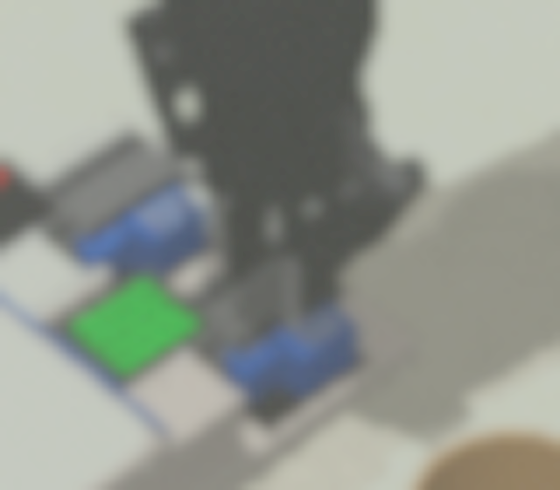

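The view shows the key finger right over the blue pad, at about (318,300) in the crop, and the lane finger over the lane ahead of the battery's nose. There is no contact yet, so I'll press.

Call:
step_arm(rows=[[0, 0, -0.004, 0, 0, 0], [0, 0, -0.008, 0, 0, 0], [0, 0, -0.011, 0, 0, 0], [0, 0, -0.011, 0, 0, 0], [0, 0, -0.011, 0, 0, 0]])

```text
clock: 3.55
tcp_pos: [0.5938, -0.0273, 0.0484]
orientation: [0.062, -3.141, -0.0]
contact_force: [0.3, -0.2, 1.1]
grip_width: 0.0265
gripper_force: 0.2
```

Call:
step_arm(rows=[[0, 0, -0.002, 0, 0, 0], [0, 0, -0.004, 0, 0, 0], [0, 0, -0.004, 0, 0, 0], [0, 0, -0.004, 0, 0, 0]])

```text
clock: 3.88
tcp_pos: [0.5938, -0.0273, 0.046]
orientation: [-0.062, 3.141, 0.0]
contact_force: [0.9, 0.6, 0.5]
grip_width: 0.0266
gripper_force: 0.5
```

Call:
step_arm(rows=[[0, 0, -0.002, 0, 0, 0], [0, 0, -0.004, 0, 0, 0], [0, 0, -0.004, 0, 0, 0], [0, 0, -0.004, 0, 0, 0]])

```text
clock: 4.22
tcp_pos: [0.5927, -0.0273, 0.0433]
orientation: [0.062, -3.139, -0.0]
contact_force: [-4.1, 0.6, 3.3]
grip_width: 0.0265
gripper_force: 3.2
```

Call:
step_arm(rows=[[0, 0, -0.002, 0, 0, 0], [0, 0, -0.003, 0, 0, 0], [0, 0, -0.003, 0, 0, 0], [0, 0, -0.003, 0, 0, 0]])

```text
clock: 4.55
tcp_pos: [0.5927, -0.0273, 0.0417]
orientation: [0.062, -3.139, -0.0]
contact_force: [-5.4, 0.7, 4.9]
grip_width: 0.0265
gripper_force: 4.7
```

The key is released and the battery presses on the finger with about 4–5 N in -x. I'll check how far out it came.

```bash
python3 - <<'E'
from h import *
fs=[eyes.grab_frame("scene") for _ in range(2)]
old=cv2.imread("pics/scene0.png")[:,:,::-1].copy()
z=.044
def nose(f): 
    b=max(blobs(f,(50,120,40),(75,255,255),(225,180,300,240)),key=lambda t:t[1][4]); return b[0],plane("scene",b[0],z)
for f in [old]+fs: print(nose(f))
for f in [old]+fs: print(blobs(f,(0,130,60),(8,255,255),(205,175,235,200)))
o=r.get_obs(); print(o["tcp_pos"],np.round(o["contact_force"],2))
cv2.imwrite("pics/d3.png",cv2.resize(fs[1][150:240,205:305,::-1],None,fx=6,fy=6,interpolation=2))
E
```

```text
([243.6, 206.1], array([ 0.64892775, -0.04202677,  0.044     ]))
([248.8, 202.2], array([ 0.63045034, -0.04375051,  0.044     ]))
([248.8, 202.2], array([ 0.63045034, -0.04375051,  0.044     ]))
[([219.9, 187.2], [215, 184, 11, 8, 37])]
[([219.9, 187.4], [215, 184, 11, 8, 41])]
[([219.9, 187.4], [215, 184, 11, 8, 41])]
[ 0.59274385 -0.02729974  0.04171226] [-4.92 -0.41  5.29]
```

View pics/d3.png

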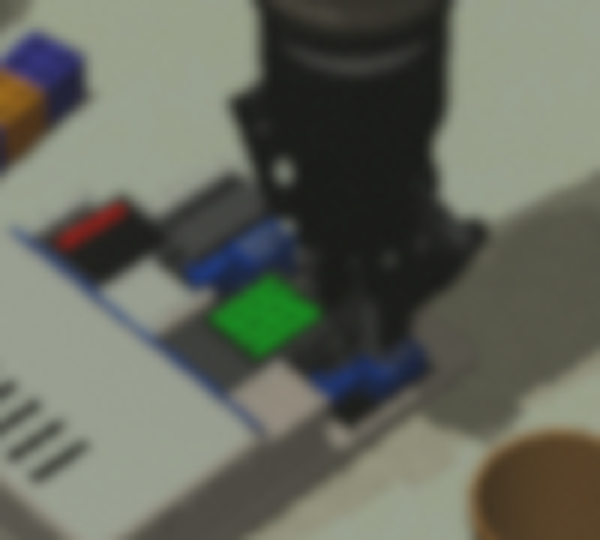

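The battery is about 18 mm out and still against the finger, the key is down at about 5 N, and the red battery hasn't moved.

```bash
python3 -c "
from bench import r
print(r.hand_in())"
```

```text
the job is handed in; nothing more can be done
None
```

I handed the job in with the charged battery about 18 mm out, still against the blocking finger (about 5 N), its key held down and the red battery unmoved; no verdict was returned.

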